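# Clear the stand and hold the head bracket level over it

## Robot

A 6-joint arm with a two-finger parallel gripper is mounted at the origin on the work surface. World frame = base frame: x ahead of the robot, y to its left, z up, the work surface at z = 0. Lengths are in mm, angles in degrees, forces in N, time in s.
With the tool pointing down it reaches from about 350 to 850 mm from the base axis. Payload 8.1 kg.
Tool frame: the origin (TCP) lies between the finger pads, 19 mm behind the fingertips; this is the grasp point; z points along the fingers, y is the line along which they close (so a half turn about z gives the same grasp; the last joint's range is limited). The gripper opens to 85 mm and grips with 20 to 120 N. Pads are 22 mm wide; open, the fingers measure 114 mm over their backs; the gripper's body (76 mm by 85 mm) begins 54 mm behind the grasp point. The pads swing forward as they close: fully open they stand 13 mm farther back than shut.
Start: joints at [68.847, 7.471, 85.268, -0, 87.261, -4.893], TCP at [167.981, 576.01, 249.992] pointing down, gripper open.
Joint ranges: [-169.43, 169.43], [-51.17, 129.36], [1.28, 143.12], [-76.62, 256.62], [0, 156.53], [-152.29, 152.29]. Speed limits (degrees/s): [136.94, 136.94, 159.86, 180, 180, 180].

## Interface

Orientations are given as [roll, pitch, yaw] about the fixed x, y, z axes, in that order (R = Rz(yaw) Ry(pitch) Rx(roll)).
In Python, from bench import status, eyes, r gives the robot as it stands.
- The arm moves only by the shell command python3 -m handwheel 'ROWS' [FORCE]. ROWS is a JSON object whose one key "series" holds a list that holds one entry, the list of rows, each a list of 7 numbers: the shift along the tool's x, y, z in cm, then the turn, a rotation vector about the tool's x, y, z in rad, then the opening, from 0 (shut) to 1 (fully open). In form: {"series": [[[tx, ty, tz, rx, ry, rz, claw], ...]]}. A call has 1 to 12 rows; each row is the pose to reach, as a shift and turn from the pose commanded when the call began, along the tool's axes at that moment; what a row does not reach only later rows make up. A row lasts 1/8 s, in which the tool goes at most 62.5 mm and 10.7 degrees, less where a joint would pass 70% of its speed; a pose out of reach is approached as far as the arm can. A call with a gripper value outside its range is refused whole. The fingers move at their own pace and stop on an object; FORCE is the grip in N (left out, the last holds). Time passes only in rows, so rows that repeat a pose let the fingers close. It gives the time, the measured TCP pose, the force, the opening and the grip force at its end, in the units of the state.
- status.sense(): the state, without advancing time (a new reading comes with each control period).
- eyes.snapshot(name): name is "side" or "top"; returns a dict with "img" (384x512x3 uint8, red, green, blue), "mtx" (3x3 intrinsics, pixels), "R" (3x3) and "t" (3): a world point X has camera coordinates R X + t. Camera axes: x right, y down, z forward; pixel columns grow to the right and rows downward; lengths in mm; the calibration is good to about 2 mm. A picture is of the moment at which its call begins. There is no depth.
- r.hand_in(): hands the job in; it is judged then, once.
The state is a dict: "time": time; "joint_pos": joint angles; "qd": joint speeds; "joint_efforts": joint torques, N m; "tool_pos": TCP position; "tcp_rot": TCP orientation; "ft_force": force on the tool from outside, world axes, zero at the start; "wrist_torque": the same for the moment, N m; "finger_gap": finger opening in mm; "grip_force": force on a finger pad.
Only numpy, scipy, OpenCV 4.12 (cv2) and the standard library are available. Lean on these libraries where they do the work, as an engineer would, in place of code of your own. Each camera call takes 0.05 s, during which the arm holds its last target. There are 200 camera calls.

## Task

Use the scraper block to wipe the three ore chips off the black face of the microscope stand into its yellow catch trough (do not touch the chips with the fingers), then put the scraper back down on the bench clear of the stand. Then grip the cast head bracket at its balance point, which the yellow band marks, lift it and hold it still and level about 6 cm above the stand's face, its heavy steel boss straight above the brass cup seat and its ring straight above the pin, never letting it touch the stand or tip over. The program finishes while the gripper is still holding the bracket there; leave the other things on the bench undisturbed.

Things in the scene. Friction and masses are not known exactly. Their poses are not given: they have to be found in the camera images.
- stand: fixed white stand foot with a black face, 130 (x) by 264 (y) by 30 mm high. Origin: bench level (z 0) under the middle of the face. The flat top spans x -60 to +70 mm; the black face is its part within 55 mm of the middle along y, without rims at -x and +x. The yellow trough lies along the -x edge, below the face. Brass cup seat towards -y, pin towards +y
- stand_face (a point): middle of the black face, on its surface, 30 mm above the bench; axes as the stand's
- stand_seat (a point): centre of the brass cup seat for the boss, at the height of the face, 95 mm towards -y from the stand's middle; the cup is 64 mm across and stands 10 mm above the face
- stand_pin (a point): foot of the steel pin for the ring, at the height of the face, 95 mm towards +y from the stand's middle; the pin is 12 mm across, 14 mm tall, on a brass disc 32 mm across
- trough (a point): middle of the yellow catch trough's floor, 4 mm above the bench, 91 mm towards -x from the stand's middle; inside it reaches from x -60 to -122 mm and 71 mm either way along y of the stand; walls 26 mm above the bench
- bracket: loose cast bracket, 0.35 to 0.7 kg, lying level on boss and ring. A white bar 20 mm wide (x), 18 mm high runs along y from the heavy steel boss (48 mm across, white collar 51 mm, 46 mm high, centre y -53 mm) to the light white ring (44 mm across, 32 mm bore, 38 mm high, centre y +137 mm). Origin: underside height, below the balance point. Over the stand its axes point as the stand's
- bracket_balance (a point): balance point, in the middle of the bar's thickness and of the yellow band (24 mm long), 29 mm above the bracket's underside; grip the bar here across its 20 mm width (along the bracket's x)
- bracket_boss (a point): centre of the underside of the steel boss, 53 mm towards -y from the balance point
- bracket_ring (a point): centre of the underside of the ring, 137 mm towards +y from the balance point
- scraper: loose scraper block, 0.16 kg, standing on the bench: a blue blade block 26 (x) by 100 (y) by 28 mm high with a wooden handle on top, 22 (x) by 60 (y) mm, from 28 to 64 mm above the underside. Origin: centre of the underside
- scraper_grip (a point): grip point in the handle, 50 mm above the scraper's underside; grip it across its 22 mm (along the scraper's x)
- chip0: brass-yellow ore chip, 17 by 14 mm, about 12 mm high, 12 g, lying on the black face; origin: centre of its underside as it lies at the start
- chip1: white ore chip, same size
- chip2: red-brown ore chip, same size
- specimen_a: bystander: clear open box 50 by 50 by 26 mm with a copper-coloured mineral; origin: centre of its underside
- specimen_b: bystander: the same with a green mineral
- vial: bystander: amber bottle, 36 mm across, 70 mm tall; origin: centre of its underside
- mortar: bystander: white bowl 90 mm across, 50 mm high; origin: centre of its underside
- eyepiece: bystander: black microscope eyepiece, 42 mm across, 42 mm tall; origin: centre of its underside
- brush: bystander: small brush lying on the bench; origin: centre of its underside
Not all that is in view belongs to the job. Several things look just like the scraper: the one meant starts farthest from the robot's base.

How it is judged (in metres and radians):
On the way, in this order (a step that is already met when the one before it is completed fails the run):
1. all three chips have been wiped into the trough (x of chip0 in the frame of stand between -0.124 and -0.06 m and y of chip0 in the frame of stand between -0.075 and 0.075 m and z of each of chip0, chip1, chip2 in the frame of stand below 0.024 m and x of chip1 in the frame of stand between -0.124 and -0.06 m and y of chip1 in the frame of stand between -0.075 and 0.075 m and x of chip2 in the frame of stand between -0.124 and -0.06 m and y of chip2 in the frame of stand between -0.075 and 0.075 m), for 0.2 s.
2. the head bracket is lifted off the bench, gripped at its balance point (y of the grasp point in the frame of bracket between -0.022 and 0.022 m and contact force between the fingers and bracket above 1 N and height (world z) of bracket above 0.02 m), for 0.2 s.
At the end, for the whole second after the job is handed in: Bracket held still: TCP within 22 mm of balance point along the bar, underside 40-80 mm above the face, level within 0.09 rad, boss and ring within 15 mm of straight above seat and pin, not touching stand or scraper. Chips in the trough. Scraper released, at rest on the bench, off the stand (all of step 1 and y of the grasp point in the frame of bracket between -0.022 and 0.022 m and contact force between the fingers and bracket above 1 N and z of bracket in the frame of stand_face between 0.04 and 0.08 m and horizontal distance between bracket_boss and stand_seat below 0.015 m and horizontal distance between bracket_ring and stand_pin below 0.015 m and angle between bracket's own z axis and vertical below 0.09 rad and linear speed of each of bracket, scraper below 0.02 m/s and contact force between each of bracket, scraper and stand below 0.1 N and contact force between bracket and scraper below 0.1 N and height (world z) of scraper below 0.025 m and contact force between scraper and the fingers below 0.1 N); the arm keeps its last pose, push and grip.
It fails at once if the fingers touch a chip (contact force between the fingers and chip0 above 0.3 N or contact force between the fingers and chip1 above 0.3 N or contact force between the fingers and chip2 above 0.3 N).
It fails at once if the head bracket touches the stand (contact force between bracket and stand above 1 N).
It fails at once if the head bracket tips by more than 0.35 rad (angle between bracket's own z axis and vertical above 0.35 rad).
It fails at once if a bystander is moved by more than 30 mm (distance of any of specimen_a, specimen_b, vial, mortar, eyepiece, brush from where it was at the start of the episode above 0.03 m).
It also fails if it takes over 61 s, if anything falls off the work surface, if the arm or the gripper's body presses on something with over 40 N, if the wrist force passes 120 N, or if a joint passes its speed limit or range.

## Working session

There is one attempt and no reset: what is moved stays moved. The work goes in short steps, Python scripts to look and compute and a shell command to move; the robot and the scene stay as the last step left them, time stands still between calls to the robot, and variables do not carry over. Pictures are saved under pics/ and viewed, at most 11 in all, crops included, and the job is handed in when it is done.

```bash
mkdir -p pics; ls
python3 - <<'E'
from bench import status, eyes, r
import cv2,pickle
s=status.sense();print(s)
for n in("side","top"):
    c=eyes.snapshot(n);pickle.dump(c,open(f"{n}0.pkl","wb"));cv2.imwrite(f"pics/{n}0.png",cv2.resize(c["img"][:,:,::-1],(800,600),interpolation=cv2.INTER_CUBIC))
    print(n,c["mtx"],c["R"],c["t"])
E
```

```text
pics
{'time': 0.0, 'joint_pos': array([ 6.88469775e+01,  7.51579338e+00,  8.53299447e+01,  6.07999734e-04,
        8.72621407e+01, -4.89381379e+00]), 'qd': array([-0.02186549, -0.04415372,  0.03763448, -0.09617395,  0.09699999,
       -0.00747887]), 'joint_efforts': array([ 9.15120690e-04, -5.69357371e+01, -5.00573552e+01, -2.15891455e-04,
        1.40571536e-02, -2.63373664e-05]), 'tool_pos': array([167.78298109, 575.51797264, 248.93088663]), 'tcp_rot': array([-1.79892566e+02, -9.80810057e-03,  1.63740752e+02]), 'ft_force': array([ 0.02703855,  0.07670018, -0.77447868]), 'wrist_torque': array([0.04270201, 0.00558943, 0.02878388]), 'grip_force': 0.0, 'finger_gap': 85.57714964694948}
side [[452.63051546   0.         257.79641231]
 [  0.         452.63051546 189.29553523]
 [  0.           0.           1.        ]] [[ 0.94046601 -0.33978162 -0.00849264]
 [-0.18247688 -0.48367382 -0.85601508]
 [ 0.28675053  0.80660281 -0.51688108]] [-421.88945121  152.40132948 1097.95826327]
top [[499.15631263   0.         255.10221873]
 [  0.         499.15631263 182.37472296]
 [  0.           0.           1.        ]] [[ 0.02485517 -0.99950352 -0.01936303]
 [-0.99458848 -0.02276919 -0.10136721]
 [ 0.100876    0.02177774 -0.99466063]] [  20.44081635  476.17434517 1288.71765583]
```

View pics/side0.png

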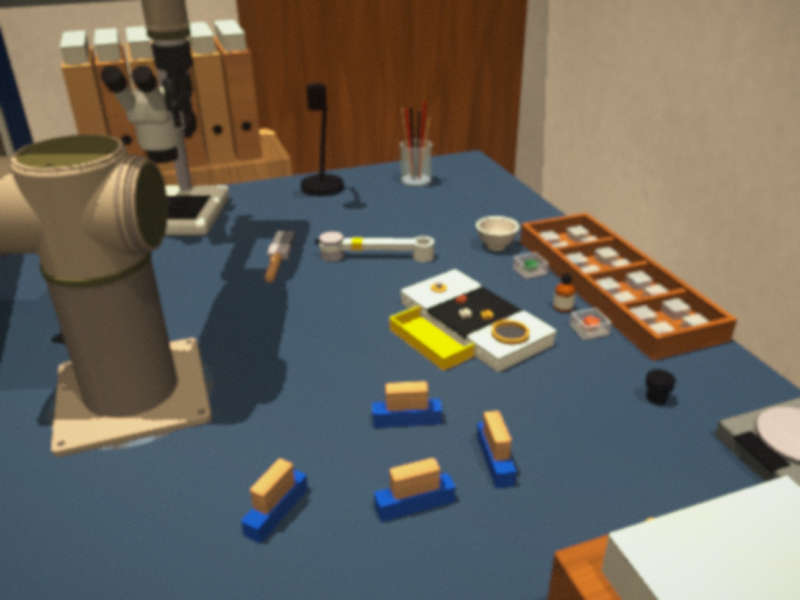

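View pics/top0.png

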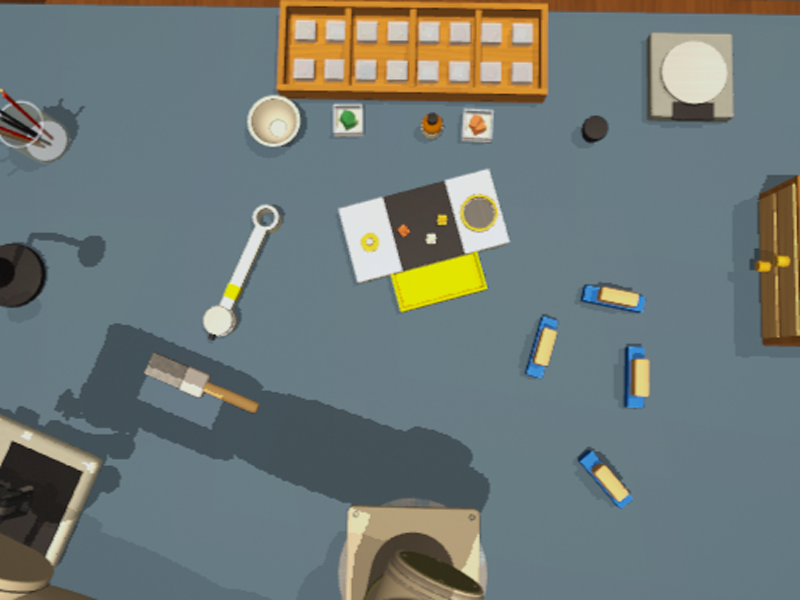

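Side view: four blue scrapers (lower centre), stand with yellow trough at about (460,320) and bracket at (375,245). Top view (800×600): scrapers at (614,297), (543,347), (637,377) and (606,478), base near (415,560), so the first looks farthest. The stand is near (425,225), chips at (404,230), (432,238), (442,219). The bracket runs from the boss (218,320) to the ring (266,217), with the band at (232,292).

```bash
cat > h.py <<'E'
import numpy as np,cv2,pickle
def ray(c,uv,z):
    K,R,t=c["mtx"],np.array(c["R"]),np.array(c["t"]).ravel()
    o=-R.T@t; d=R.T@np.linalg.solve(K,[uv[0],uv[1],1.]); return (o+d*(z-o[2])/d[2])
def hsv(c): return cv2.cvtColor(c["img"],cv2.COLOR_RGB2HSV)
def blobs(m,amin=8):
    cs,_=cv2.findContours(m,cv2.RETR_EXTERNAL,cv2.CHAIN_APPROX_NONE)
    return [k for k in cs if len(k)>4 and cv2.contourArea(k)>=amin]
def wrect(c,k,z): # min area rect in world plane
    p=np.array([ray(c,q[0],z)[:2] for q in k],np.float32)
    return cv2.minAreaRect(p)
E
python3 - <<'E'
from h import *
c=pickle.load(open("top0.pkl","rb"));H=hsv(c)
rng=lambda a,b:cv2.inRange(H,a,b)
np.set_printoptions(precision=1,suppress=True)
f=lambda R:([round(x,1) for x in R[0]],[round(x,1) for x in R[1]],round(R[2],1))
def show(n,m,z,roi,amin=8):
    M=np.zeros_like(m);x0,y0,x1,y1=[int(v*.64) for v in roi];M[y0:y1,x0:x1]=m[y0:y1,x0:x1]
    for k in blobs(M,amin):
        u=k[:,0].mean(0);print(n,"px",u,"A",cv2.contourArea(k),f(wrect(c,k,z)))
show("blue",rng((100,120,60),(125,255,255)),14,(500,260,700,520),60)
show("wood",rng((10,70,120),(28,255,255)),64,(500,260,700,520),40)
show("yellow",rng((24,150,120),(34,255,255)),26,(180,160,520,320))
show("black",rng((0,0,0),(180,255,75)),30,(360,170,480,290),200)
show("chipish",rng((0,60,110),(24,255,255)),36,(385,190,460,260),4)
show("whitechip",rng((0,0,170),(180,60,255)),36,(392,200,455,255),4)
show("white",rng((0,0,150),(180,50,255)),30,(330,160,520,290),200)
show("brwhite",rng((0,0,150),(180,50,255)),38,(190,190,300,350),40)
for u in [(218,320),(266,217),(232,292),(370,242),(479,212)]:
    p=np.array(u)*.64;print(u,H[int(p[1]),int(p[0])],ray(c,p,38))
E
```

```text
blue px [385.4 307.6] A 158.5 ([164.6, -314.9], [106.9, 28.9], 41.7)
blue px [403.7 241.1] A 206.5 ([333.0, -363.5], [31.5, 101.6], 87.9)
blue px [344.3 221.4] A 157.0 ([378.5, -209.6], [29.2, 102.4], 74.7)
blue px [391.8 193. ] A 158.5 ([462.2, -329.4], [105.4, 30.4], 79.4)
wood px [390.5 308.3] A 205.5 ([165.8, -312.2], [58.6, 23.7], 41.6)
wood px [410.4 241.2] A 201.5 ([331.8, -362.1], [22.5, 57.5], 89.7)
wood px [348.6 221.9] A 190.0 ([377.1, -207.3], [23.4, 59.1], 74.4)
wood px [395.6 189.4] A 192.0 ([461.2, -325.7], [60.2, 24.6], 79.8)
yellow px [148.2 186. ] A 57.0 ([459.1, 313.4], [22.7, 21.3], 65.8)
yellow px [280.3 180. ] A 1347.5 ([483.6, -35.1], [66.6, 150.5], 16.4)
yellow px [236.2 154.6] A 81.5 ([547.7, 83.4], [26.4, 28.2], 46.7)
yellow px [282.5 140.4] A 22.0 ([589.8, -38.0], [16.1, 13.2], 1.1)
yellow px [306.  135.9] A 388.0 ([601.9, -99.9], [59.2, 58.2], 1.0)
black px [271.3 141.6] A 1346.0 ([585.1, -5.0], [115.2, 105.0], 16.2)
chipish px [257.8 147.2] A 37.5 ([567.2, 26.9], [18.8, 16.8], 45.9)
chipish px [282.2 140.3] A 11.0 ([586.6, -37.7], [8.0, 18.4], 1.2)
whitechip px [275.6 152.5] A 24.0 ([554.3, -20.0], [13.3, 13.1], 1.2)
whitechip px [251.  155.4] A 25.0 ([547.7, 41.5], [39.8, 10.5], 1.5)
whitechip px [289.6 131.6] A 6.0 ([609.6, -54.3], [21.4, 5.3], 1.0)
white px [236.4 152.9] A 1419.0 ([552.4, 83.5], [132.8, 79.5], 16.4)
white px [305.  134.5] A 1415.0 ([605.1, -96.8], [132.6, 79.3], 16.3)
brwhite px [141.  202.2] A 314.5 ([417.1, 331.4], [65.3, 49.7], 2.7)
brwhite px [161.7 155.8] A 478.5 ([535.4, 274.5], [43.8, 145.8], 73.8)
(218, 320) [ 33  20 227] [408.6 330.9  38. ]
(266, 217) [101  56 128] [584.2 258.   38. ]
(232, 292) [ 30 255 228] [456.  309.7  38. ]
(370, 242) [ 27  24 226] [545.5  81.3  38. ]
(479, 212) [ 20  43 131] [ 600.3 -100.4   38. ]
```

```bash
cat >> h.py <<'E'
def rel(*ts,start=None):
    """tool-frame rows (cm, rad) from measured pose to downward targets (x,y,z,yaw deg)"""
    from bench import status
    s=status.sense(); p=np.array(s["tool_pos"]); rot=s["tcp_rot"]
    print("t %.2f"%s["time"],"pos",np.round(p,1),"rot",np.round(rot,2),"F",np.round(s["ft_force"],1),"gap %.1f grip %.0f"%(s["finger_gap"],s["grip_force"]),"j",np.round(s["joint_pos"],0))
    a=np.radians(rot[2]); ex=np.array([np.cos(a),np.sin(a),0]); ey=np.array([np.sin(a),-np.cos(a),0])
    for t in ts:
        d=np.array(t[:3])-p; w=(rot[2]-t[3]+180)%360-180
        print(t,"-> %.2f %.2f %.2f rz %.3f (%.0f mm, %.0f deg)"%(d@ex/10,d@ey/10,-d[2]/10,np.radians(w),np.linalg.norm(d),w))
E
python3 - <<'E'
from h import *
rel((480,150,250,120),(462,-326,200,79.8))
E
```

```text
t 0.10 pos [167.8 575.6 249. ] rot [-1.7990e+02 -1.0000e-02  1.6374e+02] F [-0.5 -0.   0.7] gap 85.1 grip 0 j [69.  8. 85. -0. 87. -5.]
(480, 150, 250, 120) -> -41.89 -32.11 -0.10 rz 0.763 (528 mm, 44 deg)
(462, -326, 200, 79.8) -> -53.49 -78.31 4.90 rz 1.465 (950 mm, 84 deg)
```

```bash
python3 -m handwheel '{"series": [[[-41.9,-32.1,-0.1,0,0,0.76,1],[-41.9,-32.1,-0.1,0,0,0.76,1],[-41.9,-32.1,-0.1,0,0,0.76,1],[-41.9,-32.1,-0.1,0,0,0.76,1],[-41.9,-32.1,-0.1,0,0,0.76,1],[-41.9,-32.1,-0.1,0,0,0.76,1],[-41.9,-32.1,-0.1,0,0,0.76,1],[-41.9,-32.1,-0.1,0,0,0.76,1],[-41.9,-32.1,-0.1,0,0,0.76,1],[-41.9,-32.1,-0.1,0,0,0.76,1]]]}'
python3 - <<'E'
from h import *
rel((462,-326,150,79.8))
E
```

```text
time: 1.35
tool_pos: [480.9, 148.7, 250.4]
tcp_rot: [-179.9, -0.0, 120.0]
ft_force: [-0.7, 0.4, 0.6]
finger_gap: 85.5
grip_force: 0.0
t 1.35 pos [480.9 148.7 250.4] rot [-1.7994e+02 -1.0000e-02  1.2000e+02] F [-0.7  0.4  0.6] gap 85.5 grip 0 j [ 11.  -8. 100.  -0.  87. -19.]
(462, -326, 150, 79.8) -> -40.16 -25.37 10.04 rz 0.702 (486 mm, 40 deg)
```

```bash
python3 -m handwheel '{"series": [[[-40.2,-25.4,10,0,0,0.702,1],[-40.2,-25.4,10,0,0,0.702,1],[-40.2,-25.4,10,0,0,0.702,1],[-40.2,-25.4,10,0,0,0.702,1],[-40.2,-25.4,10,0,0,0.702,1],[-40.2,-25.4,10,0,0,0.702,1],[-40.2,-25.4,10,0,0,0.702,1],[-40.2,-25.4,10,0,0,0.702,1],[-40.2,-25.4,10,0,0,0.702,1],[-40.2,-25.4,10,0,0,0.702,1]]]}'
python3 - <<'E'
from h import *
rel((462,-326,51,79.8))
from bench import eyes
for n in("side","top"):
    c=eyes.snapshot(n);pickle.dump(c,open(f"{n}1.pkl","wb"));
cv2.imwrite(f"pics/m1.png",np.hstack([cv2.resize(pickle.load(open(n+"1.pkl","rb"))["img"][y0:y0+160,x0:x0+130,::-1],None,fx=3,fy=3) for n,x0,y0 in(("side",230,190),("top",340,120))]))
E
```

```text
time: 2.6
tool_pos: [463.1, -323.4, 150.6]
tcp_rot: [-180.0, -0.1, 80.0]
ft_force: [0.2, 0.6, 0.7]
finger_gap: 85.3
grip_force: 0.0
t 2.60 pos [ 463.1 -323.4  150.6] rot [-1.7996e+02 -6.0000e-02  7.9990e+01] F [0.2 0.6 0.7] gap 85.3 grip 0 j [-40.   6.  97.   0.  77. -30.]
(462, -326, 51, 79.8) -> -0.27 -0.07 9.96 rz 0.003 (100 mm, 0 deg)
```

View pics/m1.png

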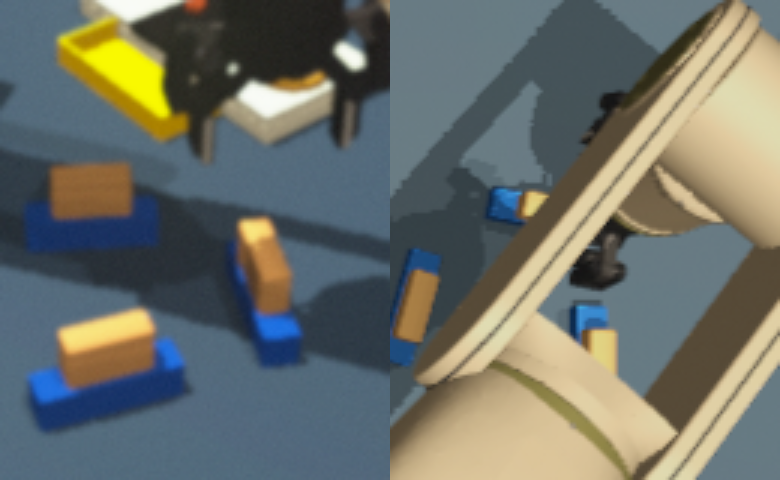

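The fingers (crop 205,140 and 345,130) straddle the far scraper (crop 265,260) from above. Now I'll descend and grip.

```bash
python3 - <<'E'
from h import *
print(ray(pickle.load(open("side0.pkl","rb")),(316,268.5),64))
E
python3 -m handwheel '{"series": [[[-0.3,-0.1,4,0,0,0,1],[-0.3,-0.1,7,0,0,0,1],[-0.3,-0.1,9,0,0,0,1],[-0.3,-0.1,9.9,0,0,0,1],[-0.3,-0.1,9.9,0,0,0,0.2],[-0.3,-0.1,9.9,0,0,0,0],[-0.3,-0.1,9.9,0,0,0,0],[-0.3,-0.1,9.9,0,0,0,0],[-0.3,-0.1,9.9,0,0,0,0],[-0.3,-0.1,9.9,0,0,0,0]]]}' 60
python3 - <<'E'
from h import *
rel((462,-326,51,79.8))
E
```

```text
[ 464.46433439 -314.94434242   64.        ]
time: 3.95
tool_pos: [462.1, -328.0, 53.0]
tcp_rot: [179.9, 0.1, 80.0]
ft_force: [-1.2, 1.0, 6.2]
finger_gap: 21.2
grip_force: 59.4
t 3.95 pos [ 462.1 -328.    53. ] rot [1.7991e+02 5.0000e-02 7.9970e+01] F [-1.2  1.   6.2] gap 21.2 grip 59 j [-41.  13. 101.  -0.  66. -31.]
(462, -326, 51, 79.8) -> 0.20 -0.04 0.20 rz 0.003 (3 mm, 0 deg)
```

```bash
python3 -m handwheel '{"series": [[[0,0,-3,0,0,0,0],[0,0,-7,0,0,0,0],[0,0,-10,0,0,0,0],[0,0,-10,0,0,0,0]]]}'
python3 - <<'E'
from h import *
rel((621.6,7.5,150,106.3))
E
```

```text
time: 4.45
tool_pos: [462.9, -328.7, 154.9]
tcp_rot: [179.7, 0.2, 80.0]
ft_force: [0.1, 0.9, -2.0]
finger_gap: 21.4
grip_force: 59.1
t 4.45 pos [ 462.9 -328.7  154.9] rot [1.7974e+02 1.6000e-01 7.9970e+01] F [ 0.1  0.9 -2. ] gap 21.4 grip 59 j [-41.   6.  97.   0.  77. -31.]
(621.6, 7.5, 150, 106.3) -> 35.87 9.77 0.49 rz -0.460 (372 mm, -26 deg)
```

```bash
python3 -m handwheel '{"series": [[[4,1,0,0,0,-0.05,0],[8,2.2,0,0,0,-0.1,0],[12,3.3,0,0,0,-0.15,0],[16,4.4,0,0,0,-0.2,0],[20,5.4,0,0,0,-0.26,0],[24,6.5,0,0,0,-0.31,0],[28,7.6,0,0,0,-0.36,0],[32,8.7,0.3,0,0,-0.41,0],[35.9,9.8,0.5,0,0,-0.46,0],[35.9,9.8,0.5,0,0,-0.46,0],[35.9,9.8,0.5,0,0,-0.46,0]]]}'
python3 - <<'E'
from h import *
rel((621.6,7.5,84,106.3))
from bench import eyes
for n in("side","top"):
    c=eyes.snapshot(n);pickle.dump(c,open(f"{n}2.pkl","wb"));
cv2.imwrite(f"pics/m2.png",np.hstack([cv2.resize(pickle.load(open(n+"2.pkl","rb"))["img"][y0:y0+150,x0:x0+130,::-1],None,fx=3,fy=3) for n,x0,y0 in(("side",240,110),("top",200,90))]))
E
```

```text
time: 5.82
tool_pos: [619.4, 8.9, 145.1]
tcp_rot: [-179.8, -0.0, 106.3]
ft_force: [0.1, 0.4, -1.2]
finger_gap: 21.0
grip_force: 59.2
t 5.83 pos [619.4   8.9 145.1] rot [-1.7984e+02 -4.0000e-02  1.0633e+02] F [ 0.1  0.4 -1.2] gap 21.0 grip 59 j [ -4.  15.  88.  -0.  77. -20.]
(621.6, 7.5, 84, 106.3) -> -0.19 0.17 6.11 rz 0.001 (61 mm, 0 deg)
```

View pics/m2.png

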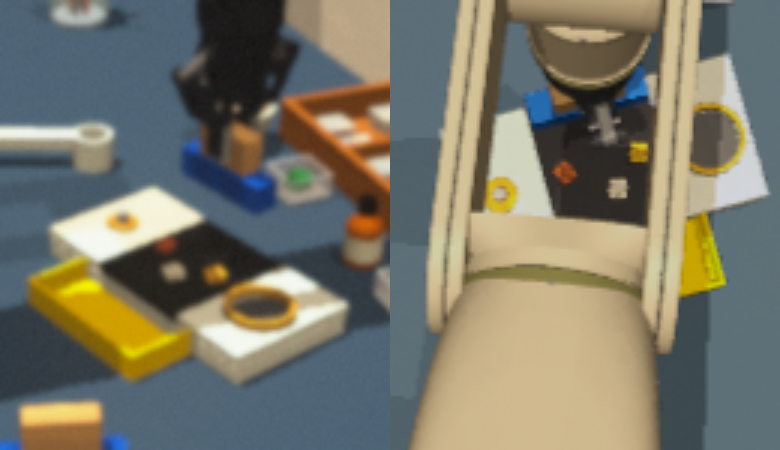

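Run:
```python
from h import *
c=pickle.load(open("top2.pkl","rb"));H=hsv(c)
m=cv2.inRange(H,(100,120,60),(125,255,255));m[:,:235]=0;m[:,295:]=0;m[:105]=0;m[140:]=0
p=np.column_stack(np.nonzero(m)[::-1])
w=np.array([ray(c,q,115)[:2] for q in p]);a=np.radians(16.3)
d=w-[574,-8];sx=d@[np.cos(a),np.sin(a)];sy=d@[-np.sin(a),np.cos(a)]
print(len(p),sx.min(),sx.max(),sy.min(),sy.max())
t=np.array([619.4-574,8.9+8]);print("tcp",t@[np.cos(a),np.sin(a)],t@[-np.sin(a),np.cos(a)])
```

```text
201 30.359068424141526 61.668970107023625 -47.81549652749395 54.18218966419799
tcp 48.318427636434784 3.4784408493768977
```

Blade is centred on the TCP, clear of the chips on the +x side (chips in the top crop at 565,172, 638,150 and 617,187). Lowering.

```bash
python3 -m handwheel '{"series": [[[-0.2,0.2,2.5,0,0,0,0],[-0.2,0.2,4.5,0,0,0,0],[-0.2,0.2,5.7,0,0,0,0],[-0.2,0.2,6,0,0,0,0],[-0.2,0.2,6,0,0,0,0]]]}'
python3 -m handwheel '{"series": [[[0,0,0.1,0,0,0,0],[0,0,0.1,0,0,0,0]]]}'
python3 -m handwheel '{"series": [[[0,0,0.1,0,0,0,0],[0,0,0.1,0,0,0,0]]]}'
python3 - <<'E'
from h import *
rel((621.6,7.5,82,106.3))
E
```

```text
time: 6.55
tool_pos: [623.1, 7.6, 87.3]
tcp_rot: [180.0, 0.0, 106.3]
ft_force: [-1.2, -0.5, -1.2]
finger_gap: 21.0
grip_force: 59.3
time: 6.8
tool_pos: [623.4, 7.7, 86.7]
tcp_rot: [179.9, 0.0, 106.3]
ft_force: [-0.1, 0.5, -1.4]
finger_gap: 21.0
grip_force: 59.3
time: 7.05
tool_pos: [623.0, 7.7, 85.0]
tcp_rot: [180.0, 0.0, 106.3]
ft_force: [-0.5, 0.4, -1.3]
finger_gap: 21.2
grip_force: 59.3
t 7.05 pos [623.    7.7  85. ] rot [180.     0.   106.33] F [-0.5  0.4 -1.3] gap 21.2 grip 59 j [ -4.  18.  90.  -0.  71. -20.]
(621.6, 7.5, 82, 106.3) -> 0.02 -0.13 0.30 rz 0.001 (3 mm, 0 deg)
```

```bash
python3 -m handwheel '{"series": [[[0,0,0.15,0,0,0,0],[0,0,0.15,0,0,0,0]]]}'
python3 -m handwheel '{"series": [[[0,0,0.1,0,0,0,0],[0,0,0.1,0,0,0,0]]]}'
```

```text
time: 7.3
tool_pos: [622.8, 7.6, 83.2]
tcp_rot: [-180.0, -0.0, 106.3]
ft_force: [0.7, 0.6, -2.2]
finger_gap: 20.7
grip_force: 59.3
time: 7.55
tool_pos: [623.1, 7.6, 83.1]
tcp_rot: [180.0, 0.0, 106.3]
ft_force: [-3.4, 0.6, 5.0]
finger_gap: 21.2
grip_force: 59.9
```

```bash
python3 -m handwheel '{"series": [[[0,-0.7,-0.05,0,0,0,0],[0,-1.6,-0.05,0,0,0,0],[0,-2.6,-0.05,0,0,0,0],[0,-3.6,-0.05,0,0,0,0],[0,-4.6,-0.05,0,0,0,0],[0,-5.6,-0.05,0,0,0,0],[0,-6.6,-0.05,0,0,0,0],[0,-7.6,-0.05,0,0,0,0]]]}'
python3 -m handwheel '{"series": [[[0,-0.9,0,0,0,0,0],[0,-1.7,0,0,0,0,0],[0,-2.5,0,0,0,0,0],[0,-3.2,0,0,0,0,0],[0,-3.4,0,0,0,0,0],[0,-3.4,0,0,0,0,0]]]}'
python3 - <<'E'
from h import *
rel((621.6,7.5,82,106.3))
from bench import eyes
for n in("side","top"):
    c=eyes.snapshot(n);pickle.dump(c,open(f"{n}3.pkl","wb"));
cv2.imwrite(f"pics/m3.png",np.hstack([cv2.resize(pickle.load(open(n+"3.pkl","rb"))["img"][y0:y0+120,x0:x0+130,::-1],None,fx=3,fy=3) for n,x0,y0 in(("side",240,140),("top",220,110))]))
E
```

```text
time: 8.55
tool_pos: [549.5, -13.9, 83.1]
tcp_rot: [180.0, 0.0, 106.3]
ft_force: [0.5, -0.1, 0.9]
finger_gap: 21.1
grip_force: 59.6
time: 9.3
tool_pos: [517.1, -23.4, 83.1]
tcp_rot: [-180.0, -0.0, 106.3]
ft_force: [-2.0, 0.0, 5.0]
finger_gap: 20.7
grip_force: 60.0
t 9.30 pos [517.1 -23.4  83.1] rot [-179.96   -0.    106.33] F [-2.  0.  5.] gap 20.7 grip 60 j [ -8.   3. 108.  -0.  69. -25.]
(621.6, 7.5, 82, 106.3) -> 0.03 10.90 0.11 rz 0.000 (109 mm, 0 deg)
```

View pics/m3.png

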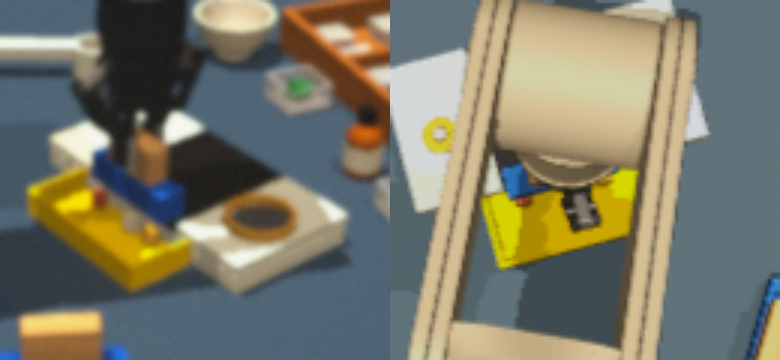

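Chips are down in the trough: red at crop (100,197), white (130,215), yellow (152,232). Lift and take the scraper back.

```bash
python3 -m handwheel '{"series": [[[0,0,-2,0,0,0,0],[0,0,-5,0,0,0,0],[0,0,-7,0,0,0,0],[0,0,-7,0,0,0,0]]]}'
python3 - <<'E'
from h import *
rel((462,-328,150,80))
from bench import eyes
for n in("side",):
    c=eyes.snapshot(n);pickle.dump(c,open(f"{n}4.pkl","wb"));
H=hsv(c)
im=c["img"][140:260,240:370,::-1];cv2.imwrite("pics/m4.png",cv2.resize(im,None,fx=4,fy=4,interpolation=cv2.INTER_CUBIC))
E
```

```text
time: 9.9
tool_pos: [518.4, -23.4, 154.2]
tcp_rot: [179.9, 0.1, 106.3]
ft_force: [-0.8, 0.0, -2.5]
finger_gap: 20.9
grip_force: 59.3
t 9.90 pos [518.4 -23.4 154.2] rot [1.7987e+02 6.0000e-02 1.0633e+02] F [-0.8  0.  -2.5] gap 20.9 grip 59 j [ -8.  -1. 105.  -0.  77. -25.]
(462, -328, 150, 80) -> -27.65 -13.98 0.42 rz 0.460 (310 mm, 26 deg)
```

View pics/m4.png

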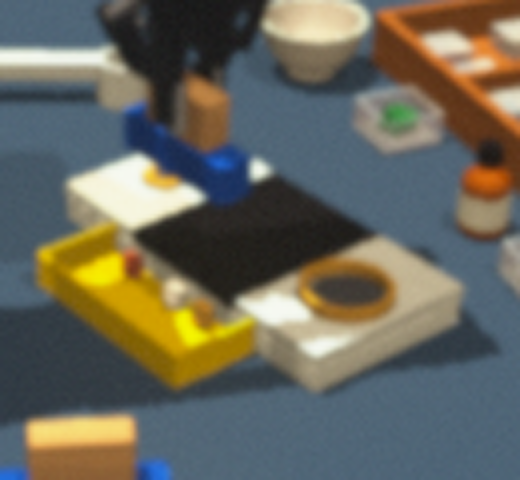

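Face is clear. Red (132,262), white (175,292) and yellow (203,313) lie in the trough below the edge. Now return the scraper.

```bash
python3 -m handwheel '{"series": [[[-4,-2,0,0,0,0.07,0],[-8,-4,0,0,0,0.13,0],[-12,-6,0,0,0,0.2,0],[-16,-8,0,0,0,0.27,0],[-20,-10,0,0,0,0.33,0],[-24,-12,0,0,0,0.4,0],[-27.7,-14,0.4,0,0,0.46,0],[-27.7,-14,0.4,0,0,0.46,0],[-27.7,-14,0.4,0,0,0.46,0]]]}'
python3 - <<'E'
from h import *
rel((462,-328,55,80))
from bench import eyes
c=eyes.snapshot("top");pickle.dump(c,open("top5.pkl","wb"))
im=c["img"][110:210,220:330,::-1];cv2.imwrite("pics/m5.png",cv2.resize(im,None,fx=5,fy=5,interpolation=cv2.INTER_CUBIC))
E
```

```text
time: 11.08
tool_pos: [460.2, -327.6, 147.2]
tcp_rot: [-179.9, -0.1, 80.0]
ft_force: [-0.6, -0.9, -1.2]
finger_gap: 21.0
grip_force: 59.2
t 11.07 pos [ 460.2 -327.6  147.2] rot [-1.7986e+02 -1.1000e-01  7.9970e+01] F [-0.6 -0.9 -1.2] gap 21.0 grip 59 j [-41.   6.  97.   0.  76. -31.]
(462, -328, 55, 80) -> -0.01 0.18 9.22 rz -0.001 (92 mm, -0 deg)
```

View pics/m5.png

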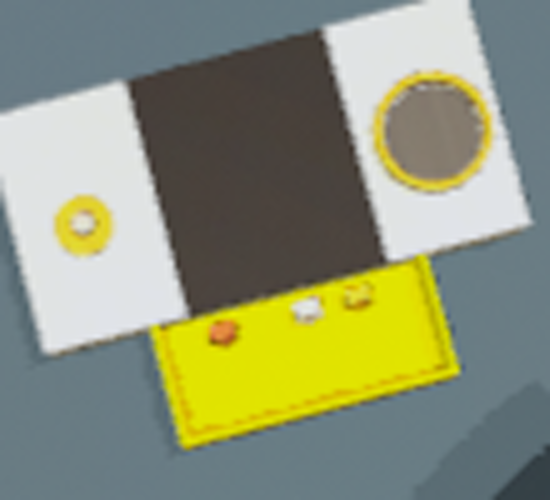

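All three chips lie in the trough (222,332; 307,309; 357,295). Putting the scraper down.

```bash
python3 -m handwheel '{"series": [[[0,0.1,4,0,0,0,0],[0,0.1,7,0,0,0,0],[0,0.1,8.5,0,0,0,0],[0,0.1,9.1,0,0,0,0],[0,0.1,9.3,0,0,0,0],[0,0.1,9.3,0,0,0,0]]]}'
python3 - <<'E'
from h import *
rel((462,-328,53,80))
c=pickle.load(open("top5.pkl","rb"));H=hsv(c);np.set_printoptions(precision=1,suppress=True)
m=cv2.inRange(H,(0,0,0),(180,255,100));m[:,:240]=0;m[:,305:]=0;m[:110]=0;m[178:]=0
k=max(blobs(m),key=cv2.contourArea);print("face",wrect(c,k,30))
y=cv2.inRange(H,(20,100,110),(34,255,255));y[155:]=0
for k in blobs(y,30):
    e=cv2.fitEllipse(k);print("brass",e,ray(c,e[0],40),ray(c,e[0],31))
c=pickle.load(open("top0.pkl","rb"));H=hsv(c)
# bracket
y=cv2.inRange(H,(24,150,120),(34,255,255));y[:,:130]=0;y[:,165:]=0
k=[k for k in blobs(y,30)][0];M=cv2.moments(k);print("band",ray(c,(M["m10"]/M["m00"],M["m01"]/M["m00"]),38))
w=cv2.inRange(H,(0,0,140),(180,70,255));w[:,:120]=0;w[:,195:]=0;w[:120]=0;w[225:]=0
cv2.imwrite("pics/b.png",np.hstack([cv2.resize(c["img"][120:225,115:195,::-1],None,fx=5,fy=5,interpolation=cv2.INTER_CUBIC),cv2.resize(cv2.merge([w]*3)[120:225,115:195],None,fx=5,fy=5,interpolation=cv2.INTER_NEAREST)]))
E
```

```text
time: 11.88
tool_pos: [462.6, -329.2, 57.1]
tcp_rot: [179.9, 0.1, 80.0]
ft_force: [0.4, -0.5, -2.8]
finger_gap: 21.5
grip_force: 59.4
t 11.88 pos [ 462.6 -329.2   57.1] rot [1.7991e+02 5.0000e-02 7.9980e+01] F [ 0.4 -0.5 -2.8] gap 21.5 grip 59 j [-41.  13. 101.  -0.  67. -31.]
(462, -328, 53, 80) -> 0.10 -0.08 0.41 rz -0.000 (4 mm, -0 deg)
face ((578.1890258789062, -6.812095642089844), (130.8286895751953, 105.94097900390625), 16.219804763793945)
brass ((305.9908447265625, 135.7410125732422), (22.458402633666992, 22.959529876708984), 24.277498245239258) [599.7 -98.8  40. ] [601.5 -99.5  31. ]
brass ((508.0334167480469, 135.1245574951172), (2.005115509033203, 34.51231002807617), 178.39369201660156) [ 612.4 -622.7   40. ] [ 614.3 -627.1   31. ]
band [457.7 310.   38. ]
```

View pics/b.png

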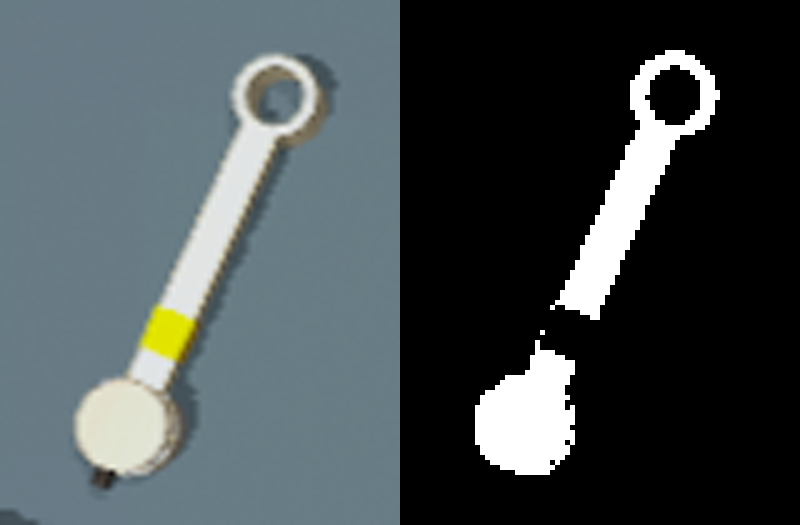

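Bracket in crop: boss top centre (123,425), ring top centre (276,97), band (168,333). First finish the put-down.

```bash
python3 - <<'E'
from h import *
c=pickle.load(open("top0.pkl","rb"))
b=ray(c,(139.6,205),46);g=ray(c,(170.2,139.4),38);d=g-b;print(b,g,np.hypot(*d[:2]),"yaw",np.degrees(np.arctan2(d[1],d[0]))-90,"bal",b+(g-b)*53/190)
E
python3 -m handwheel '{"series": [[[0,0,0.3,0,0,0,0],[0,0,0.3,0,0,0,0],[0,0,0.3,0,0,0,0]]]}'
python3 -m handwheel '{"series": [[[0,0,0.08,0,0,0,0],[0,0,0.08,0,0,0,0]]]}'
```

```text
[407.70656086 328.63507936  46.        ] [582.84435734 258.04710438  38.        ] 188.82772563236827 yaw -111.95152948491264 bal [456.5607883  308.9447495   43.76842105]
time: 12.25
tool_pos: [462.0, -328.7, 53.1]
tcp_rot: [180.0, 0.0, 80.0]
ft_force: [0.7, -0.6, -0.7]
finger_gap: 21.1
grip_force: 59.4
time: 12.5
tool_pos: [462.1, -328.8, 53.1]
tcp_rot: [180.0, 0.0, 80.0]
ft_force: [-3.3, 2.3, 5.6]
finger_gap: 21.1
grip_force: 60.3
```

```bash
python3 -m handwheel '{"series": [[[0,0,0,0,0,0,0.5],[0,0,0,0,0,0,1],[0,0,0,0,0,0,1],[0,0,0,0,0,0,1],[0,0,-3,0,0,0,1],[0,0,-8,0,0,0,1],[0,0,-14,0,0,0,1],[0,0,-16,0,0,0,1]]]}'
python3 - <<'E'
from h import *
rel((490,0,220,32),(457,309.5,150,-22))
E
```

```text
time: 13.5
tool_pos: [463.6, -330.1, 217.4]
tcp_rot: [179.6, 0.2, 80.0]
ft_force: [0.4, -0.4, 0.3]
finger_gap: 85.4
grip_force: 0.0
t 13.50 pos [ 463.6 -330.1  217.4] rot [179.63   0.22  79.97] F [ 0.4 -0.4  0.3] gap 85.4 grip 0 j [-41.   3.  93.   0.  83. -31.]
(490, 0, 220, 32) -> 32.96 -3.15 -0.26 rz 0.837 (331 mm, 48 deg)
(457, 309.5, 150, -22) -> 62.87 -11.79 6.74 rz 1.780 (643 mm, 102 deg)
```

```bash
python3 -m handwheel '{"series": [[[5,-0.5,-0.3,0,0,0.12,1],[10,-1,-0.3,0,0,0.25,1],[15,-1.4,-0.3,0,0,0.38,1],[20,-1.9,-0.3,0,0,0.5,1],[25,-2.4,-0.3,0,0,0.63,1],[30,-2.9,-0.3,0,0,0.76,1],[33,-3.1,-0.3,0,0,0.84,1]]]}'
python3 -m handwheel '{"series": [[[0,0,0,0,0,0,1]]]}' >/dev/null
python3 - <<'E'
from h import *
rel((457,309.5,150,-22))
E
```

```text
time: 14.38
tool_pos: [488.4, 4.0, 214.5]
tcp_rot: [-180.0, 0.0, 31.7]
ft_force: [0.6, -0.5, 0.5]
finger_gap: 85.4
grip_force: 0.0
t 14.50 pos [488.6   3.6 214.6] rot [-1.7995e+02  3.0000e-02  3.2010e+01] F [ 1.1 -0.5 -0.5] gap 85.2 grip 0 j [ -6.  -9. 105.   0.  84.  52.]
(457, 309.5, 150, -22) -> 13.54 -27.61 6.46 rz 0.943 (314 mm, 54 deg)
```

```bash
python3 -m handwheel '{"series": [[[2.2,-4.6,1,0,0,0.15,1],[4.5,-9.2,2,0,0,0.3,1],[6.8,-13.8,3,0,0,0.46,1],[9,-18.4,4,0,0,0.62,1],[11.3,-23,5.5,0,0,0.78,1],[13.5,-27.6,6.5,0,0,0.943,1],[13.5,-27.6,6.5,0,0,0.943,1],[13.5,-27.6,6.5,0,0,0.943,1],[13.5,-27.6,6.5,0,0,0.943,1]]]}'
python3 - <<'E'
from h import *
from bench import eyes
c=eyes.snapshot("side");pickle.dump(c,open("side6.pkl","wb"))
rel((457,309.5,30,-22))
# bracket check from side: band
c=pickle.load(open("side0.pkl","rb"));H=hsv(c);y=cv2.inRange(H,(24,130,110),(34,255,255));y[:,:215]=0;y[:,240:]=0;y[:145]=0;y[165:]=0
for k in blobs(y,5):
    M=cv2.moments(k);u=(M["m10"]/M["m00"],M["m01"]/M["m00"]);print(u,ray(c,u,34))
E
```

```text
time: 15.62
tool_pos: [458.6, 306.0, 150.4]
tcp_rot: [180.0, -0.0, -22.2]
ft_force: [0.2, 0.3, -0.4]
finger_gap: 85.1
grip_force: 0.0
t 15.68 pos [458.6 306.1 150.5] rot [-1.7999e+02 -3.0000e-02 -2.2230e+01] F [-0.9  0.4  0.4] gap 85.4 grip 0 j [ 28.   4. 100.  -0.  76. 141.]
(457, 309.5, 30, -22) -> -0.28 -0.25 12.05 rz -0.004 (121 mm, -0 deg)
(228.05673758865248, 154.0354609929078) [461.01773172 317.53756901  34.        ]
```

```bash
python3 -m handwheel '{"series": [[[-0.3,-0.2,4,0,0,0,1],[-0.3,-0.2,8,0,0,0,1],[-0.3,-0.2,10.5,0,0,0,1],[-0.3,-0.2,11.6,0,0,0,1],[-0.3,-0.2,11.9,0,0,0,1],[-0.3,-0.2,11.9,0,0,0,1],[-0.3,-0.2,11.9,0,0,0,1]]]}'
python3 - <<'E'
from h import *
from bench import eyes
rel((457,309.5,29,-22))
ims=[]
for n,x0,y0 in(("side",190,120),("top",115,120)):
    c=eyes.snapshot(n);ims.append(cv2.resize(c["img"][y0:y0+100,x0:x0+95,::-1],None,fx=4,fy=4,interpolation=cv2.INTER_CUBIC))
cv2.imwrite("pics/m7.png",np.hstack(ims))
E
```

```text
time: 16.55
tool_pos: [456.8, 310.8, 32.5]
tcp_rot: [-179.9, -0.1, -22.2]
ft_force: [0.6, 0.7, -0.2]
finger_gap: 85.4
grip_force: 0.0
t 16.55 pos [456.8 310.8  32.5] rot [-1.799e+02 -8.000e-02 -2.219e+01] F [ 0.6  0.7 -0.2] gap 85.4 grip 0 j [ 29.  13. 104.  -0.  64. 141.]
(457, 309.5, 29, -22) -> 0.07 0.11 0.35 rz -0.003 (4 mm, -0 deg)
```

View pics/m7.png

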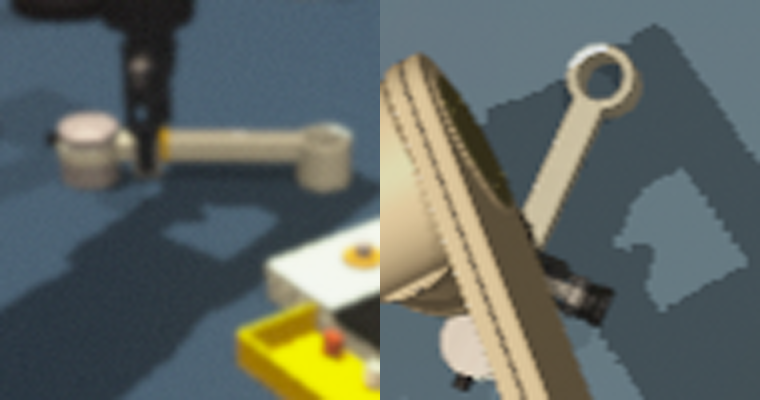

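Side crop: the finger (147,150) is on the band (about 152,145), and the bar runs between the fingers. Gripping.

```bash
python3 -m handwheel '{"series": [[[0.1,0.1,0.35,0,0,0,1],[0.1,0.1,0.35,0,0,0,0.5],[0.1,0.1,0.35,0,0,0,0],[0.1,0.1,0.35,0,0,0,0],[0.1,0.1,0.35,0,0,0,0],[0.1,0.1,0.35,0,0,0,0],[0.1,0.1,0.35,0,0,0,0],[0.1,0.1,0.35,0,0,0,0]]]}' 110
python3 -m handwheel '{"series": [[[0,0,-0.3,0,0,0,0],[0,0,-0.8,0,0,0,0],[0,0,-1.3,0,0,0,0],[0,0,-1.5,0,0,0,0],[0,0,-1.5,0,0,0,0]]]}'
python3 - <<'E'
from h import *
rel((457,309.5,150,-22))
from bench import status;print(status.sense()["wrist_torque"])
E
```

```text
time: 17.65
tool_pos: [457.0, 309.7, 28.4]
tcp_rot: [-179.9, -0.0, -22.2]
ft_force: [0.3, 2.6, 5.5]
finger_gap: 18.2
grip_force: 108.9
time: 18.27
tool_pos: [456.5, 309.1, 42.9]
tcp_rot: [-180.0, -0.0, -22.2]
ft_force: [1.0, -0.6, -6.3]
finger_gap: 18.1
grip_force: 107.7
t 18.27 pos [456.5 309.1  42.9] rot [-1.7999e+02 -1.0000e-02 -2.2190e+01] F [ 1.  -0.6 -6.3] gap 18.1 grip 108 j [ 29.  12. 104.  -0.  65. 141.]
(457, 309.5, 150, -22) -> 0.03 -0.06 -10.71 rz -0.003 (107 mm, -0 deg)
[ 0.01556389  0.03226886 -0.0002475 ]
```

```bash
python3 -m handwheel '{"series": [[[0,0,-1,0,0,0,0],[0,0,-3,0,0,0,0],[0,0,-5,0,0,0,0],[0,0,-7,0,0,0,0],[0,0,-9,0,0,0,0],[0,0,-10.7,0,0,0,0],[0,0,-11.7,0,0,0,0],[0,0,-11.7,0,0,0,0]]]}'
python3 - <<'E'
from h import *
rel((525,120,160,45),(585.5,-48.5,160,106))
E
```

```text
time: 19.27
tool_pos: [456.9, 309.4, 160.6]
tcp_rot: [-179.9, -0.1, -22.2]
ft_force: [-0.1, -0.0, -6.9]
finger_gap: 18.1
grip_force: 108.1
t 19.27 pos [456.9 309.4 160.6] rot [-1.7993e+02 -6.0000e-02 -2.2180e+01] F [-0.1 -0.  -6.9] gap 18.1 grip 108 j [ 29.   3.  99.  -0.  77. 141.]
(525, 120, 160, 45) -> 13.45 14.96 0.06 rz -1.173 (201 mm, -67 deg)
(585.5, -48.5, 160, 106) -> 25.42 28.28 0.06 rz -2.237 (380 mm, -128 deg)
```

```bash
python3 -m handwheel '{"series": [[[0.4,0.4,0,0,0,-0.04,0],[1.4,1.5,0,0,0,-0.12,0],[2.6,2.9,0,0,0,-0.23,0],[3.9,4.3,0,0,0,-0.34,0],[5.2,5.8,0,0,0,-0.45,0],[6.5,7.2,0,0,0,-0.57,0],[7.8,8.7,0,0,0,-0.68,0],[9.1,10.1,0,0,0,-0.79,0],[10.4,11.6,0,0,0,-0.91,0],[11.7,13,0,0,0,-1.02,0],[12.8,14.2,0,0,0,-1.12,0],[13.5,15,0,0,0,-1.17,0]]]}'
python3 - <<'E'
from h import *
rel((585.5,-48.5,160,106))
E
```

```text
time: 20.78
tool_pos: [524.3, 118.3, 158.4]
tcp_rot: [-179.9, 0.1, 45.0]
ft_force: [-0.5, -0.0, -5.9]
finger_gap: 17.9
grip_force: 108.1
t 20.77 pos [524.3 118.3 158.4] rot [-1.7993e+02  1.0000e-01  4.4960e+01] F [-0.5 -0.  -5.9] gap 17.9 grip 108 j [  7.   2. 101.  -0.  77.  52.]
(585.5, -48.5, 160, 106) -> -7.46 16.13 -0.16 rz -1.065 (178 mm, -61 deg)
```

```bash
python3 -m handwheel '{"series": [[[-0.3,0.6,0,0,0,-0.04,0],[-0.9,2,0,0,0,-0.13,0],[-1.7,3.6,0,0,0,-0.24,0],[-2.5,5.3,0,0,0,-0.35,0],[-3.3,7,-0.1,0,0,-0.47,0],[-4.1,8.8,-0.1,0,0,-0.59,0],[-4.9,10.6,-0.1,0,0,-0.7,0],[-5.7,12.4,-0.1,0,0,-0.82,0],[-6.5,14,-0.1,0,0,-0.93,0],[-7.1,15.3,-0.1,0,0,-1.01,0],[-7.5,16.1,-0.1,0,0,-1.065,0],[-7.5,16.1,-0.1,0,0,-1.065,0]]]}'
python3 - <<'E'
from h import *
rel((585.5,-48.5,119,106))
from bench import eyes
ims=[]
for n,x0,y0 in(("side",230,100),("top",215,90)):
    c=eyes.snapshot(n);pickle.dump(c,open(n+"8.pkl","wb"));ims.append(cv2.resize(c["img"][y0:y0+130,x0:x0+125,::-1],None,fx=3.2,fy=3.2,interpolation=cv2.INTER_CUBIC))
cv2.imwrite("pics/m8.png",np.hstack(ims))
E
```

```text
time: 22.28
tool_pos: [584.6, -48.3, 159.4]
tcp_rot: [-179.9, -0.0, 105.8]
ft_force: [0.3, 0.6, -6.5]
finger_gap: 18.1
grip_force: 108.1
t 22.27 pos [584.6 -48.3 159.4] rot [-1.7989e+02 -4.0000e-02  1.0579e+02] F [ 0.3  0.6 -6.5] gap 18.1 grip 108 j [-10.   9.  93.  -0.  78. -26.]
(585.5, -48.5, 119, 106) -> -0.04 0.08 4.04 rz -0.004 (40 mm, -0 deg)
```

View pics/m8.png

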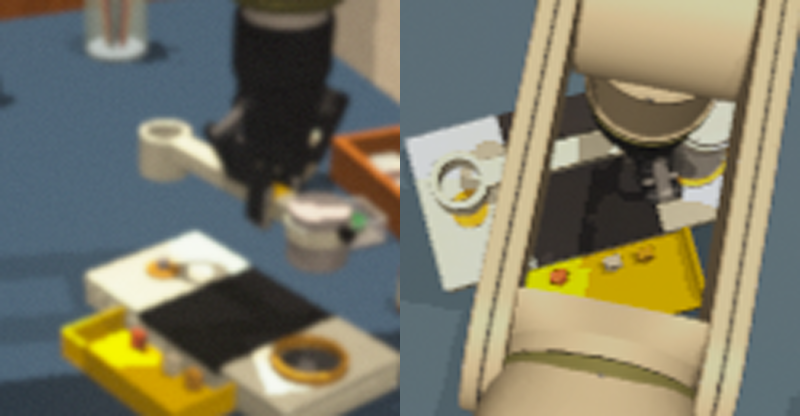

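Run:
```python
from h import *
c=pickle.load(open("top8.pkl","rb"))
for u in [(458,180),(460,180)]:
    print(ray(c,((u[0]-400)/3.2+215,90+u[1]/3.2),168.4))
a=np.radians(16.25);o=np.array([573.7,-8.2]);ey=np.array([-np.sin(a),np.cos(a)])
print("pin",o+95*ey,"seat",o-95*ey,"ring if at tcp+137",np.array([584.6,-48.3])+137*ey)
s=pickle.load(open("side8.pkl","rb"))
for n,u,z in [("ring",(165,134),168.4),("boss",(325,211),176)]: print(n,ray(s,(u[0]/3.2+230,100+u[1]/3.2),z))
s0=pickle.load(open("side0.pkl","rb"))
print("side pin,seat", ray(s,(165/3.2+230,100+269/3.2),31),ray(s,(309/3.2+230,100+358/3.2),40))
```

```text
[545.43035774  82.64537285 168.4       ]
[545.46204624  81.16915332 168.4       ]
pin [547.11624367  83.00473617] seat [600.28375633 -99.40473617] ring if at tcp+137 [546.26342508  83.22683005]
ring [546.68575778  77.2216088  168.4       ]
boss [ 601.17389081 -106.54013536  176.        ]
side pin,seat [551.94135398  83.2443153   31.        ] [ 600.38586254 -102.54467523   40.        ]
```

Ring crop (458,180) and boss (703,150) in the top view line up with pin and seat within a few mm. Lowering to the hold height.

```bash
python3 -m handwheel '{"series": [[[0.1,0.1,0.6,0,0,0,0],[0.1,0.1,1.4,0,0,0,0],[0.1,0.1,2.2,0,0,0,0],[0.1,0.1,3,0,0,0,0],[0.1,0.1,3.6,0,0,0,0],[0.1,0.1,3.9,0,0,0,0],[0.1,0.1,4,0,0,0,0],[0.1,0.1,4,0,0,0,0],[0.1,0.1,4,0,0,0,0],[0.1,0.1,4,0,0,0,0],[0.1,0.1,4,0,0,0,0],[0.1,0.1,4,0,0,0,0]]]}'
python3 - <<'E'
from h import *
rel((585.5,-48.5,119,106))
from bench import eyes
ims=[]
for n,x0,y0 in(("side",230,110),("top",215,90)):
    c=eyes.snapshot(n);pickle.dump(c,open(n+"9.pkl","wb"));ims.append(cv2.resize(c["img"][y0:y0+130,x0:x0+125,::-1],None,fx=3.2,fy=3.2,interpolation=cv2.INTER_CUBIC))
cv2.imwrite("pics/m9.png",np.hstack(ims))
E
```

```text
time: 23.88
tool_pos: [585.9, -46.6, 120.7]
tcp_rot: [180.0, 0.0, 105.9]
ft_force: [-1.1, -0.0, -7.1]
finger_gap: 18.2
grip_force: 108.1
t 23.88 pos [585.9 -46.6 120.7] rot [180.     0.   105.87] F [-1.1 -0.  -7.1] gap 18.2 grip 108 j [-10.  11.  95.  -0.  74. -25.]
(585.5, -48.5, 119, 106) -> -0.17 -0.09 0.17 rz -0.002 (3 mm, -0 deg)
```

View pics/m9.png

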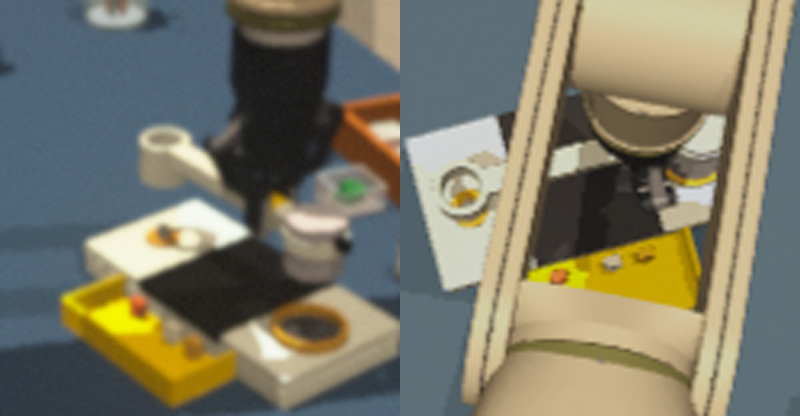

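Run:
```python
from h import *
c=pickle.load(open("top9.pkl","rb"));s=pickle.load(open("side9.pkl","rb"))
print(ray(c,(63/3.2+215,90+189/3.2),129.7))
for n,u,z in [("ring",(164,141),129.7),("boss",(318,221),137.7),("pin",(165,238),31),("seat",(309,327),40)]: print(n,ray(s,(u[0]/3.2+230,110+u[1]/3.2),z))
```

```text
[545.31229442  81.2761306  129.7       ]
ring [547.88036936  80.48986569 129.7       ]
boss [ 600.29078    -102.92688482  137.7       ]
pin [551.26241426  81.60013266  31.        ]
seat [ 599.72257465 -103.83144027   40.        ]
```

The top view puts the ring about 2 mm from the pin. In the side view, ring and boss are each within 4 mm of pin and seat. The bracket is level and still, the chips are in the trough and the scraper is down, so I'm handing in.

```bash
python3 -c "
from bench import r
print(r.hand_in())"
```

```text
the job is handed in; nothing more can be done
None
```

I handed the job in at about 24 s of the 61 s limit, and no verdict came back: the three chips are in the trough, the scraper is back on the bench, and the gripper holds the bracket level about 6 cm above the face, with boss and ring measured within about 4 mm of seat and pin.

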